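# Gauge the jaw gap of the pouch sealer and hold the reading

### The job

We are checking the jaw gap of the little pouch sealer. Raise its stiff hood by the blue tab to about 60 degrees and leave it standing there, so that it still shields the heater but clears the jaws; then take the red-handled taper gauge and slide its blade, level and square to the jaws, between the two jaw bars until it just drags snugly on both, without forcing it. Finish while still holding the gauge at that depth, so that I can read it; leave the other things on the desk alone.

Things in the scene. Friction and masses are not known exactly. Their poses are not given: they have to be found in the camera images.
- sealer: white pouch sealer, fixed, 130 (x) x 170 (y) mm, 73 mm high with its grey hood shut. Origin: centre of its underside, on the desk. x points from its front (switch and knob) to its back, y to its left, z up. The jaws' level slot opens to the front: 120 mm wide (y = -60 to 60), mouth at x = -63; it is empty to x = 5 mm. The shut hood covers the mouth
- lower_jaw: fixed lower jaw, an aluminium bar 31 mm deep with a rounded front lip (radius 5 mm). Origin: middle of the lip's topmost line, at sealer x = -58, z = 46 mm; its flat face lies level at this height, behind the origin. Axes as the sealer's
- upper_jaw: upper jaw, a like bar fixed rigidly above, 158 mm long. Origin: middle of the lowest line of its rounded lip (radius 5 mm), right above the lower jaw's origin; its flat face lies level at this height. The jaw gap, from the lower jaw's origin up to this one, is 3.2 to 4.8 mm and varies. The rounded lips flare the first 5 mm of the mouth. Axes as the sealer's
- hood (a joint): angle of the grey hood in rad: 0 shut, 1.05 is 60 degrees, 1.9 thrown right back; its front rises. The hinge is stiff (0.3 N m, 2 to 3 N at the tab) and stays where it is left. The hood starts shut or ajar (up to 0.2)
- hood_hinge (a point): point on the hood's hinge axis (parallel to the sealer's y), at sealer x = 45, y = 0, z = 69 mm. The hood reaches 120 mm forward from here; a skirt at its front edge hangs 29 mm below its underside, square to it
- hood_tab (a point): middle of the blue pull tab at the middle of the hood's front edge, 134 mm from the hinge axis. The tab sticks out 25 mm forward from the hood and turns with it; it is 16 mm wide along the sealer's y and 14 mm thick: grip it by its two sides from above, it turns between the pads. Shut, it is 71 mm above the desk
- gauge: loose taper gauge, red handle and steel blade, 0.16 kg, lying on its handle. Origin: middle of the handle's underside; x along the blade to the tip, z up. Handle 72 mm long (x = -37 to 35), 15 wide, 20 high: grip its sides at the origin. Blade 14 mm wide, x = 35 to 105, midline at z = 10: from the side a wedge, equal above and below, 6.4 mm thick at the handle, 1.6 at the tip
- gauge_tip (a point): tip of the blade on its midline, at x = 105, z = 10 mm of the gauge. The blade first touches both lips when its tip is 23 to 47 mm past the jaws' origins (gap minus 1.6 mm, times 14.6); then the push that it takes grows gradually, by some 1.5 to 2 N a mm. A push of some 4 to 10 N along the blade is snug, over 15 N is forcing
- contact_lens_case: bystander, not to be moved: white twin-pot contact lens case with one blue cap, 30x68x19 mm
- eye_drops: bystander, not to be moved: small white bottle with red cap, 58 mm tall
- glasses_case: bystander, not to be moved: teal hard spectacle case, 67x162x43 mm

How it is judged (in metres and radians):
On the way, in this order (a step that is already met when the one before it is completed fails the run):
1. the hood stands at 60 degrees (50 to 70) (value of joint hood between 0.87 and 1.22 rad), for 0.3 s.
2. the gauge's tip is between the jaws (all of step 1 and x of gauge_tip in the frame of upper_jaw above 0.018 m and y of gauge_tip in the frame of upper_jaw between -0.055 and 0.055 m and z of gauge_tip in the frame of upper_jaw between -0.006 and 0.001 m), for 0.2 s.
At the end, for the whole second after the job is handed in: Hood at 50 to 70 degrees; gauge tip at least 18 mm past the jaws' origins, between the bars; gauge square within 0.12 rad and level within 0.06 rad; 1 to 25 N on it from each jaw; held still by the fingers (over 3 N), its underside over 25 mm above the desk (all of step 2 and angle between the x axis of gauge and the x axis of sealer, either way round below 0.12 rad and angle between the z axis of gauge and the z axis of sealer, either way round below 0.06 rad and contact force between gauge and upper_jaw between 1 and 25 N and contact force between gauge and lower_jaw between 1 and 25 N and contact force between the fingers and gauge above 3 N and height (world z) of gauge above 0.025 m and linear speed of gauge below 0.01 m/s); the arm keeps its last pose, push and grip.
It fails at once if the gauge is forced: over 45 N on a jaw (contact force between gauge and upper_jaw above 45 N or contact force between gauge and lower_jaw above 45 N).
It fails at once if a bystander is moved by over 20 mm (distance of any of contact_lens_case, eye_drops, glasses_case from where it was at the start of the episode above 0.02 m).
It also fails if it takes over 51 s, if anything falls off the work surface, if the arm or the gripper's body presses on something with over 40 N, if the wrist force passes 120 N, or if a joint passes its speed limit or range.

### The arm

A 6-joint arm with a two-finger parallel gripper is mounted at the origin on a cart in front of the work surface, level with it; the furniture and walls round the work are solid. World frame = base frame: x ahead of the robot, y to its left, z up, the work surface at z = 0. Lengths are in mm, angles in rad, forces in N, time in s.
With the tool pointing down it reaches from about 250 to 800 mm from the base axis. Payload 3.9 kg.
Tool frame: the origin (TCP) lies at the very end of the fingers, on their centre line; the grasp point (between the pads) lies ctrl.grasp_offset behind it (ctrl.grasp_offset is the distance from the TCP to the grasp point, in mm); z points along the fingers, y is the line along which they close (so a half turn about z gives the same grasp; the last joint's range is limited). The gripper opens to 85 mm and grips with 20 to 120 N. Pads are 22 mm wide; open, the fingers measure 114 mm over their backs; the gripper's body (76 mm by 85 mm) begins 54 mm behind the grasp point. The pads swing forward as they close: fully open they stand 13 mm farther back than shut.
Start: joints at [1.223, 0.26, -0.138, 1.173, 0, 1.571], TCP at [178.931, 493.557, 231.304] pointing down, gripper open.
Joint ranges: [-2.78, 2.78], [-0.83, 1.72], [-1.28, 1.37], [-1.9, 2.12], [-1.57, 1.48], [-3.14, 3.14]. Speed limits (rad/s): [2.57, 2.57, 3.14, 3.14, 3.14, 3.14].

### API

Orientations are given as a unit quaternion [x, y, z, w].
In Python, from cell import ctrl gives the robot as it stands.
- The arm moves only by the tool servo_tool, never from a script. Its argument "increments" is a list that holds one entry, the list of rows, each a list of 5 numbers: the opening, from 0 (shut) to 1 (fully open), then the shift along the tool's x, y, z in units of 60 mm (1.0 is 60 mm), then the turn about the tool's z in units of 5 degrees (1.0 is 5 degrees). In form: [[[gripper, x, y, z, roll], ...]]. A call has 1 to 5 rows; each row shifts and turns the commanded pose from where the row before left it, along the tool's axes as they then stand; what a row does not reach is not made up. A row lasts 1/8 s, in which the tool goes at most 62.5 mm and 10.7 degrees, less where a joint would pass 70% of its speed; a pose out of reach is approached as far as the arm can. A call is refused whole if a number of a shift passes 1 or a number of a turn 1, either way. A call with a gripper value outside its range is refused whole. The fingers move at their own pace and stop on an object; "squeeze" is the grip in N (left out, the last holds). Time passes only in rows, so rows that do not move let the fingers close. It gives the time, the measured TCP pose, the force, the opening and the grip force at its end, in the units of the state.
- ctrl.sense(): the state, without advancing time (a new reading comes with each control period).
- ctrl.capture(name): name is "scene" or "top" or "wrist"; returns the picture (384x512x3 uint8, red, green, blue); there is no depth.
- ctrl.calibration(name): a dict with "fx", "fy", "cx", "cy" (pixels), "R" (3x3) and "t" (3): a world point X has camera coordinates R X + t; the wrist camera has in their place "T_tool_cam" (4x4, takes a point from camera to tool coordinates, whose origin is the TCP and whose axes are the flange's). Camera axes: x right, y down, z forward; pixel columns grow to the right and rows downward; lengths in mm; the calibration is good to about 2 mm. A picture is of the moment at which its call begins: read the wrist's pose just before it. calibration takes no time and is no camera call.
- ctrl.hand_in(): hands the job in; it is judged then, once.
The state is a dict: "time": time; "q": joint angles; "joint_vel": joint speeds; "joint_efforts": joint torques, N m; "tool_pos": TCP position; "orientation": TCP orientation; "ft_force": force on the tool from outside, world axes, zero at the start; "ft_torque": the same for the moment, N m; "width": opening from 0.0 (shut) to 1.0 (fully open); "grip_force": force on a finger pad.
Only numpy, scipy, OpenCV 4.12 (cv2) and the standard library are available. Lean on these libraries where they do the work, as an engineer would, in place of code of your own. Each camera call takes 0.05 s, during which the arm holds its last target. There are 200 camera calls.

## Working session

There is one attempt and no reset: what is moved stays moved. The work goes in short steps, Python scripts to look and compute and a tool call to move; the robot and the scene stay as the last step left them, time stands still between calls to the robot, and variables do not carry over. Pictures are saved under pics/ and viewed, at most 10 in all, crops included, and the job is handed in when it is done.

Besides the shell and the picture viewer there is one more tool, called after "Call:" as name([rows], argument=value, ...), one row to a line, values as JSON. servo_tool: Moves the arm, as the interface text tells. Its arguments: {"type":"object","properties":{"increments":{"type":"array","items":{"type":"array","items":{"type":"array","items":{"type":"number"}}}},"squeeze":{"type":"number"}},"required":["increments"]}

```bash
mkdir -p pics; ls; cat > h.py <<'E'
import numpy as np, cv2
from cell import ctrl
def cap(name,fn):
    im=ctrl.capture(name); cv2.imwrite('pics/'+fn,im[:,:,::-1]); return im
def ray(c,uv):
    d=np.array([(uv[0]-c['cx'])/c['fx'],(uv[1]-c['cy'])/c['fy'],1.]); R=np.array(c['R']); t=np.array(c['t'])
    return -R.T@t, R.T@d
def onplane(c,uv,z):
    o,d=ray(c,uv); return o+d*(z-o[2])/d[2]
def proj(c,X):
    p=np.array(c['R'])@np.array(X,float)+np.array(c['t']); return np.array([c['fx']*p[0]/p[2]+c['cx'],c['fy']*p[1]/p[2]+c['cy']])
E
python3 - <<'E'
from h import *
a=cap('top','top0.png'); b=cap('scene','sc0.png')
cv2.imwrite('pics/both0.png',np.vstack([a,b])[:,:,::-1][:, :]) 
for n in('top','scene'):
    c=ctrl.calibration(n); print(n,{k:np.round(v,3).tolist() for k,v in c.items()})
s=ctrl.sense(); print(s, ctrl.grasp_offset)
print(ctrl.calibration('wrist'))
E
```

```text
pics
top {'fx': 449.633, 'fy': 449.633, 'cx': 250.095, 'cy': 184.469, 'R': [[0.005, -1.0, -0.016], [-0.994, -0.003, -0.111], [0.111, 0.017, -0.994]], 't': [173.047, 510.827, 1191.402]}
scene {'fx': 463.116, 'fy': 463.116, 'cx': 265.062, 'cy': 189.976, 'R': [[0.838, -0.545, 0.011], [-0.23, -0.371, -0.9], [0.495, 0.751, -0.436]], 't': [-342.244, 230.503, 643.667]}
{'time': 0.1, 'q': array([ 1.22297994e+00,  2.60635095e-01, -1.39251228e-01,  1.17272059e+00,
        1.79438888e-05,  1.57079158e+00]), 'joint_vel': array([-0.00011734, -0.00116209,  0.00206731, -0.00014188, -0.00013984,
       -0.00036046]), 'joint_efforts': array([ 3.01995660e-04, -4.06510377e+01,  2.54527688e+01,  1.01481736e-02,
        3.98283169e-05,  6.58962890e-06]), 'tool_pos': array([178.72496474, 492.97525259, 230.53513712]), 'orientation': array([ 1.73030499e-01,  9.84916051e-01, -8.90083384e-04, -1.65483954e-04]), 'ft_force': array([ 0.23989777, -0.30609119, -0.56433014]), 'ft_torque': array([ 0.00654693, -0.05420632,  0.03430045]), 'grip_force': 0.0, 'width': 1.0011053492956992} 18.700000000000003
{'fx': 264.5648804829392, 'fy': 264.5648804829392, 'cx': 256.60836594977354, 'cy': 189.54963964197557, 'T_tool_cam': array([[-4.41227076e-04, -9.51578680e-01, -3.07404978e-01,
         7.96568840e+01],
       [ 9.99999845e-01, -5.24335746e-04,  1.87764396e-04,
         7.13500644e-02],
       [-3.39856015e-04, -3.07404847e-01,  9.51578764e-01,
        -1.43180171e+02],
       [ 0.00000000e+00,  0.00000000e+00,  0.00000000e+00,
         1.00000000e+00]])}
```

View pics/top0.png

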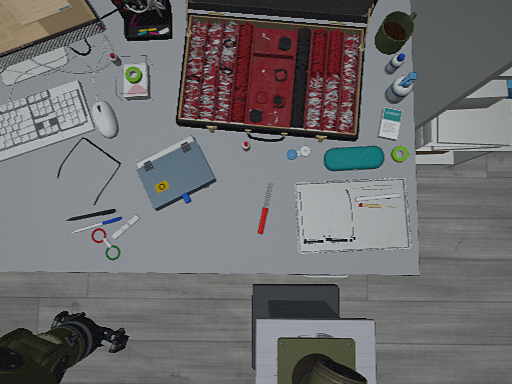

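View pics/sc0.png

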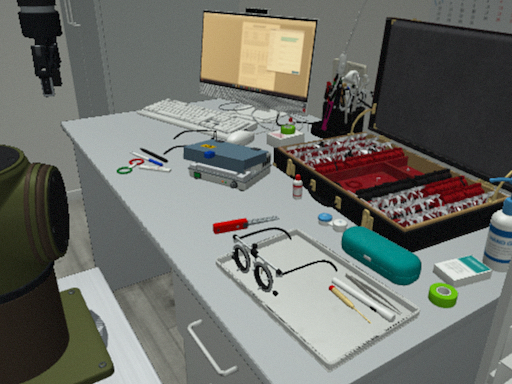

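The top view shows the sealer with its grey-blue hood near (176,173), the blue tab at (187,198), and the gauge with its red handle at (263,220) and tip near (270,183). Both are within the arm's reach.

```bash
python3 - <<'E'
from h import *
im={n:cv2.imread(f'pics/{f}.png') for n,f in(('top','top0'),('scene','sc0'))}
C={n:ctrl.calibration(n) for n in im}
def blobs(m):
    n,l,s,ce=cv2.connectedComponentsWithStats(m); return [(ce[i].round(1).tolist(),int(s[i,4]),l==i) for i in range(1,n) if s[i,4]>15]
def reg(n,m,r):
    x0,x1,y0,y1=r; k=np.zeros_like(m);k[y0:y1,x0:x1]=m[y0:y1,x0:x1]; return k
R={'top':dict(tab=(175,200,185,210),red=(245,280,175,240),hood=(125,225,125,215)),'scene':dict(tab=(195,220,140,165),red=(205,285,205,240),hood=(175,280,130,170))}
pt={}
for n in im:
    h=cv2.cvtColor(im[n],cv2.COLOR_BGR2HSV)
    tab=reg(n,cv2.inRange(h,(105,150,60),(125,255,255)),R[n]['tab'])
    red=reg(n,cv2.inRange(h,(0,150,80),(8,255,255))|cv2.inRange(h,(172,150,80),(180,255,255)),R[n]['red'])
    hood=reg(n,cv2.inRange(h,(95,45,40),(115,140,200)),R[n]['hood'])
    for k,m in(('tab',tab),('red',red),('hood',hood)):
        b=max(blobs(m),key=lambda t:t[1]); pt[n,k]=b[0]
        mm=b[2].astype(np.uint8); c=max(cv2.findContours(mm,0,1)[0],key=cv2.contourArea)
        print(n,k,b[:2],cv2.boxPoints(cv2.minAreaRect(c)).round(1).tolist())
def tri(a,b):
    o1,d1=ray(C['top'],a);o2,d2=ray(C['scene'],b)
    s=np.linalg.lstsq(np.c_[d1,-d2],o2-o1,rcond=None)[0]; p,q=o1+s[0]*d1,o2+s[1]*d2
    return ((p+q)/2).round(1),np.linalg.norm(p-q).round(1)
for k in('tab','red'): print(k,tri(pt['top',k],pt['scene',k]))
print('tab plane71',onplane(C['top'],pt['top','tab'],75),'red z20',onplane(C['top'],pt['top','red'],18))
for s,r in(('top',(125,230,125,220)),('top',(240,290,170,245)),('scene',(170,290,125,245))):
    x0,x1,y0,y1=r
    k=cv2.resize(im[s][y0:y1,x0:x1],None,fx=4,fy=4,interpolation=cv2.INTER_CUBIC); R[s+str(x0)]=k
a,b,c=[R[k] for k in('top125','top240','scene170')]
H=cv2.resize(c,(400,400)); W=np.zeros((400,420+200,3),np.uint8); W[:380,:420]=a; W[:300,420:620]=b
cv2.imwrite('pics/crop.png',W)
E
```

```text
top tab ([186.0, 197.3], 56) [[181.1999969482422, 194.39999389648438], [186.39999389648438, 191.8000030517578], [190.60000610351562, 200.1999969482422], [185.39999389648438, 202.8000030517578]]
top red ([262.3, 220.4], 122) [[257.0, 232.60000610351562], [262.6000061035156, 207.1999969482422], [267.3999938964844, 208.3000030517578], [261.79998779296875, 233.60000610351562]]
top hood ([176.4, 175.0], 2808) [[134.60000610351562, 170.1999969482422], [195.39999389648438, 139.8000030517578], [216.0, 181.0], [155.1999969482422, 211.39999389648438]]
scene tab ([208.9, 154.2], 76) [[204.0, 151.0], [214.0, 151.0], [214.0, 158.0], [204.0, 158.0]]
scene red ([228.8, 225.5], 304) [[212.5, 223.39999389648438], [245.60000610351562, 217.60000610351562], [247.3000030517578, 227.5], [214.1999969482422, 233.39999389648438]]
scene hood ([225.4, 154.9], 1592) [[180.3000030517578, 158.60000610351562], [185.89999389648438, 132.89999389648438], [268.0, 150.6999969482422], [262.3999938964844, 176.5]]
tab (array([469.7, 339.3,  90. ]), np.float64(0.5))
red (array([412.8, 142.1,  11.3]), np.float64(1.5))
tab plane71 [470.69840191 341.84685713  75.        ] red z20 [413.25866594 141.8161333   18.        ]
```

View pics/crop.png

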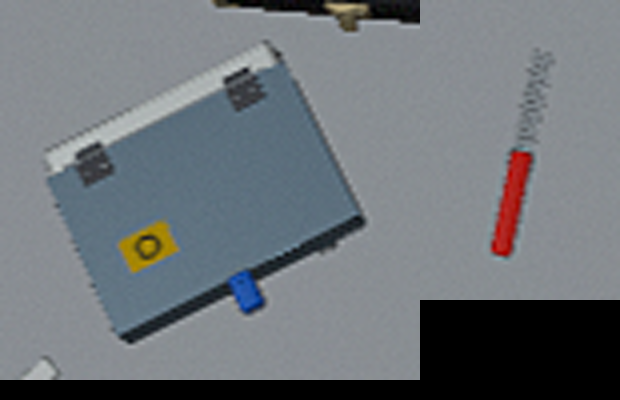

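The crop shows a hood ajar with its front edge about 27° to the image rows, and the gauge about 11° off the vertical. The tab triangulates to z of about 90, so the hood is open about 0.14 rad.

```bash
cat >> h.py <<'E'
def ang():
    from scipy.spatial.transform import Rotation as Ro
    return Ro.from_quat(ctrl.sense()['orientation']).as_matrix()
def go(target,yaw=None):
    """rows' units still to go: roll to put tool y at yaw deg; shift in the tool axes of now and after the roll"""
    M=ang(); p=ctrl.sense()['tool_pos']; d=np.array(target)-p
    cur=np.degrees(np.arctan2(M[1,1],M[0,1])); print('tcp',p.round(1),'tooly deg',cur.round(2),'tilt',M[:,2].round(4))
    print('shift now units',(M.T@d/60).round(3))
    if yaw is not None:
        r=(yaw-cur+90)%180-90; a=np.radians(r); Z=np.array([[np.cos(a),-np.sin(a),0],[np.sin(a),np.cos(a),0],[0,0,1]])
        print('roll units',round(-r/5,3),'shift after',((Z@M).T@d/60).round(3))
E
python3 - <<'E'
from h import *
c=ctrl.calibration('top')
f=lambda u,v,z:onplane(c,(u/4+125-.4,v/4+125-.4),z)
def yaw(a,b): d=a-b; return np.degrees(np.arctan2(d[1],d[0]))-90
fl,fr=f(125,335,92-25),f(362,218,92-25); bl,br=f(45,160,60),f(268,45,60)
print('front',fl,fr,yaw(fl,fr),np.linalg.norm(fl-fr),'back',bl,br,yaw(bl,br),np.linalg.norm(bl-br))
tl,tr=f(120,332,92),f(365,212,92);print('fronttop',tl,tr,yaw(tl,tr),np.linalg.norm(tl-tr))
print('backmid',(bl+br)/2)
g=lambda u,v,z:onplane(c,((u-420)/4+240-.4,v/4+170-.4),z)
a,b=g(502,250,20),g(522,152,20);t=g(544,50,10);print('gauge',a,b,np.degrees(np.arctan2(*(b-a)[[1,0]])),np.linalg.norm(a-b),'tip',t)
go([470,340.5,170],116.7)
E
```

```text
front [441.93342976 421.88936457  67.        ] [519.84601493 267.14293755  67.        ] 26.724592764155034 173.25365105227974 back [559.05287601 480.47715627  60.        ] [637.56940675 332.67284816  60.        ] 27.978111517465308 167.36474866702468
fronttop [442.42010541 419.49362886  92.        ] [520.67470762 262.86879432  92.        ] 26.54812896795599 175.0860404490724
backmid [598.31114138 406.57500222  60.        ]
gauge [381.60285131 147.7132384   20.        ] [447.96675064 134.30186948  20.        ] -11.424936056293907 67.70547946948412 tip [519.0432283  119.07590528  10.        ]
tcp [178.7 493.  230.5] tooly deg 70.07 tilt [-6.0e-04 -1.7e-03 -1.0e+00]
shift now units [-5.43  -0.733  1.01 ]
roll units -9.326 shift after [-3.195 -4.45   1.017]
```

Call:
servo_tool([
  [[1,0,0,0,-1],[1,0,0,0,-1],[1,0,0,0,-1],[1,0,0,0,-1],[1,0,0,0,-1]],
], squeeze=40)

```text
time: 0.72
tool_pos: [178.8, 493.2, 230.8]
orientation: [-0.046, 0.999, -0.001, -0.0]
ft_force: [0.1, -0.5, 0.1]
width: 0.999
grip_force: 0.0
```

Call:
servo_tool([
  [[1,0,0,0,-1],[1,0,0,0,-1],[1,0,0,0,-1],[1,0,0,0,-1],[1,0,0,0,-0.35]],
])

```text
time: 1.35
tool_pos: [178.8, 493.2, 230.9]
orientation: [-0.232, 0.973, -0.0, -0.0]
ft_force: [0.2, 0.1, 0.2]
width: 0.999
grip_force: 0.0
```

Call:
servo_tool([
  [[1,-0.6,-0.85,0,0],[1,-0.6,-0.85,0,0],[1,-0.6,-0.85,0,0],[1,-0.6,-0.85,0.3,0],[1,-0.6,-0.85,0.3,0]],
])

```text
time: 1.98
tool_pos: [452.2, 348.4, 196.4]
orientation: [-0.232, 0.973, 0.0, 0.0]
ft_force: [1.1, 0.3, -0.1]
width: 0.997
grip_force: 0.0
```

```bash
python3 - <<'E'
from h import *
go([470,340.5,170],117)
s=ctrl.sense();cap('wrist','w1.png'); print(s['time'],s['q'].round(2))
E
```

```text
tcp [452.2 348.4 196.4] tooly deg 116.78 tilt [ 5.e-04  7.e-04 -1.e+00]
shift now units [-0.205 -0.252  0.44 ]
roll units -0.044 shift after [-0.204 -0.253  0.44 ]
1.975 [ 0.66  0.35 -0.09  1.12  0.    0.19]
```

View pics/w1.png

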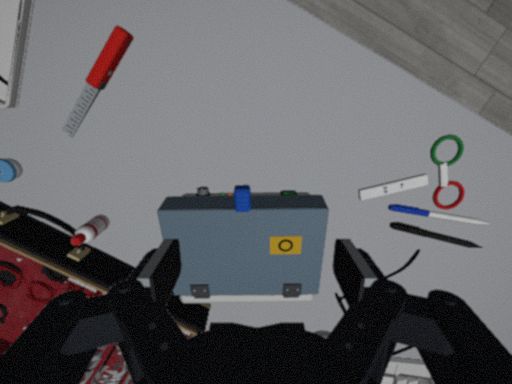

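The wrist view shows the blue tab near (242,198), the hood edges almost level with the rows (yaw matches), and the eye drops and gauge at left. I'll measure the tab and the hood edges here.

```bash
cat >> h.py <<'E'
def wcal(M,p):
    c=dict(ctrl.calibration('wrist')); T=np.eye(4); T[:3,:3]=M; T[:3,3]=p
    W=np.linalg.inv(T@c['T_tool_cam']); c['R']=W[:3,:3]; c['t']=W[:3,3]; return c
E
python3 - <<'E'
from h import *
s=ctrl.sense(); print(s['tool_pos'],s['joint_vel'].round(3))
M=ang();c=wcal(M,s['tool_pos'])
p0=s['tool_pos']
im=cap('wrist','w2.png')[:,:,::-1]; h=cv2.cvtColor(np.ascontiguousarray(im),cv2.COLOR_BGR2HSV)
m=cv2.inRange(h,(105,150,50),(125,255,255)); m[:, :200]=0;m[:,300:]=0
ys,xs=np.nonzero(m); print('tab px',xs.mean(),ys.mean(),xs.min(),xs.max(),ys.min(),ys.max())
for z in(80,90,97): print(z,onplane(c,(xs.mean(),ys.mean()),z), [onplane(c,(x,ys.mean()),z).round(1).tolist() for x in(xs.min(),xs.max()+1)])
hd=cv2.inRange(h,(95,40,30),(115,150,200)); hd[:,:120]=0;hd[:,360:]=0
n,l,st,ce=cv2.connectedComponentsWithStats(hd);i=1+np.argmax(st[1:,4])
q=cv2.boxPoints(cv2.minAreaRect(max(cv2.findContours((l==i).astype(np.uint8),0,1)[0],key=cv2.contourArea)));print(q)
E
```

```text
[457.8720503  344.02582857 193.59001104] [ 0.072 -0.022 -0.032  0.052  0.055  0.144]
tab px 249.1138613861386 196.8638613861386 241 258 184 209
80 [471.81841931 342.34652332  80.        ] [[475.5, 334.9, 80.0], [467.3, 351.5, 80.0]]
90 [468.47464153 341.0862417   90.        ] [[472.1, 333.9, 90.0], [464.1, 349.8, 90.0]]
97 [466.13399709 340.20404456  97.        ] [[469.6, 333.2, 97.0], [461.9, 348.7, 97.0]]
[[163.47684 184.53378]
 [335.50967 181.25696]
 [337.62082 292.09293]
 [165.58798 295.36975]]
```

```bash
python3 - <<'E'
from h import *
go([466,339.5,77],117.2)
E
```

```text
tcp [454.2 345.8 194.2] tooly deg 116.39 tilt [-5.e-04 -3.e-03 -1.e+00]
shift now units [-0.132 -0.177  1.954]
roll units -0.162 shift after [-0.13  -0.178  1.954]
```

Call:
servo_tool([
  [[1,-0.1,-0.15,0.3,-0.1],[1,0,0,0.3,0],[1,0,0,0,0],[1,0,0,0,0],[1,0,0,0,0]],
])

```text
time: 2.7
tool_pos: [460.0, 344.8, 161.7]
orientation: [-0.236, 0.972, 0.0, 0.001]
ft_force: [0.7, 0.7, -0.3]
width: 0.999
grip_force: 0.0
```

```bash
python3 - <<'E'
from h import *
s=ctrl.sense(); print(s['tool_pos'],s['joint_vel'].round(3))
M=ang();c=wcal(M,s['tool_pos'])
im=cap('wrist','w3.png')[:,:,::-1]; h=cv2.cvtColor(np.ascontiguousarray(im),cv2.COLOR_BGR2HSV)
m=cv2.inRange(h,(105,150,50),(125,255,255)); m[:, :200]=0;m[:,300:]=0
ys,xs=np.nonzero(m); print('tab px',xs.mean(),ys.mean(),xs.min(),xs.max(),ys.min(),ys.max())
for z in(80,88,97): print(z,onplane(c,(xs.mean(),ys.mean()),z), [onplane(c,(x,ys.mean()),z).round(1).tolist() for x in(xs.min(),xs.max()+1)])
hd=cv2.inRange(h,(95,40,30),(115,150,200)); hd[:,:120]=0;hd[:,360:]=0
n,l,st,ce=cv2.connectedComponentsWithStats(hd);i=1+np.argmax(st[1:,4])
q=cv2.boxPoints(cv2.minAreaRect(max(cv2.findContours((l==i).astype(np.uint8),0,1)[0],key=cv2.contourArea)));print(q)
go([466,339.5,77],117.2)
E
```

```text
[460.04728497 344.78487841 161.70880241] [-0.002  0.001 -0.002 -0.001 -0.     0.001]
tab px 247.59732824427482 206.3091603053435 238 257 192 220
80 [472.00861265 342.52825877  80.        ] [[476.0, 334.8, 80.0], [467.7, 351.0, 80.0]]
88 [469.05716986 341.32649161  88.        ] [[472.9, 333.8, 88.0], [464.9, 349.5, 88.0]]
97 [465.73679671 339.97450356  97.        ] [[469.4, 332.8, 97.0], [461.7, 347.8, 97.0]]
[[149.72766 199.34937]
 [344.73456 196.89644]
 [346.1671  310.78406]
 [151.16022 313.237  ]]
tcp [460.1 344.8 161.6] tooly deg 117.35 tilt [ 0.0013  0.001  -1.    ]
shift now units [-0.045 -0.124  1.41 ]
roll units 0.03 shift after [-0.046 -0.124  1.41 ]
```

View pics/w3.png

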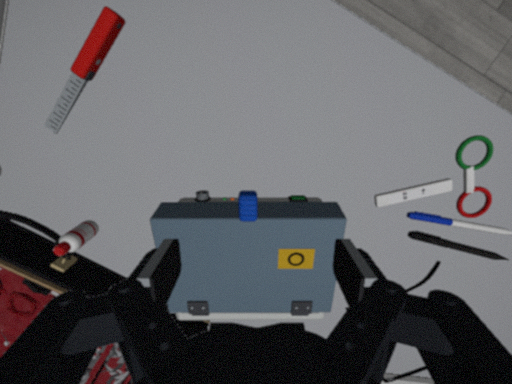

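The tab is at (248,206), consistent with the earlier fix: (469,341) at z about 88. The gripper is aligned, so I descend and grip the tab near the fingertips.

Call:
servo_tool([
  [[1,-0.05,-0.12,0.4,-0.1],[1,0,0,0.5,0],[1,0,0,0.5,0],[1,0,0,0,0],[0.6,0,0,0,0]],
])

```text
time: 3.38
tool_pos: [466.5, 339.7, 77.9]
orientation: [-0.24, 0.971, 0.0, 0.001]
ft_force: [-0.2, 0.0, 0.7]
width: 0.817
grip_force: 0.0
```

Call:
servo_tool([
  [[0.3,0,0,0,0],[0.1,0,0,0,0],[0.0,0,0,0,0],[0.0,0,0,0,0],[0,0,0,0,0]],
])

```text
time: 4.0
tool_pos: [466.2, 339.2, 77.0]
orientation: [-0.24, 0.971, 0.0, 0.0]
ft_force: [-0.6, -0.7, 2.1]
width: 0.181
grip_force: 42.6
```

```bash
python3 - <<'E'
from h import *
cap('wrist','w4.png'); s=ctrl.sense(); print({k:np.round(s[k],2) for k in('time','tool_pos','ft_force','width','grip_force')})
E
```

```text
{'time': np.float64(4.05), 'tool_pos': array([466.19, 339.19,  76.98]), 'ft_force': array([ 0.14, -1.54,  3.11]), 'width': np.float64(0.18), 'grip_force': np.float64(42.62)}
```

View pics/w4.png

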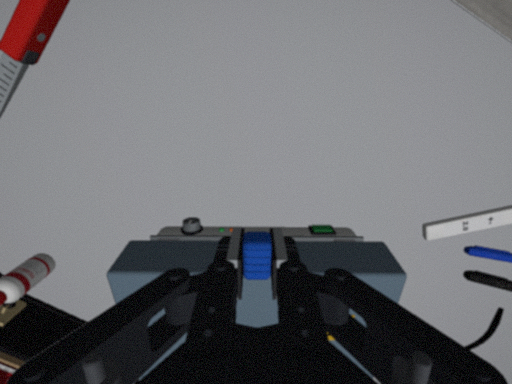

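The pads hold the tab at (257,255) squarely on both sides. Now lift along the arc.

Call:
servo_tool([
  [[0,-0.02,0,-0.13,0],[0,-0.03,0,-0.14,0],[0,-0.04,0,-0.13,0],[0,-0.04,0,-0.13,0],[0,-0.05,0,-0.13,0]],
], squeeze=50)

```text
time: 4.68
tool_pos: [476.8, 344.7, 115.4]
orientation: [-0.24, 0.971, -0.0, 0.001]
ft_force: [7.7, 2.4, -11.7]
width: 0.172
grip_force: 48.8
```

Call:
servo_tool([
  [[0,-0.06,0,-0.12,0],[0,-0.07,0,-0.12,0],[0,-0.07,0,-0.12,0],[0,-0.08,0,-0.11,0],[0,-0.09,0,-0.11,0]],
])

```text
time: 5.3
tool_pos: [495.6, 354.5, 148.8]
orientation: [-0.24, 0.971, -0.001, -0.001]
ft_force: [7.1, 3.6, -15.5]
width: 0.177
grip_force: 48.9
```

Call:
servo_tool([
  [[0,-0.1,0,-0.1,0],[0,-0.11,0,-0.1,0],[0,-0.11,0,-0.1,0],[0,0,0,0,0],[0,0,0,0,0]],
])

```text
time: 5.92
tool_pos: [512.5, 363.3, 167.1]
orientation: [-0.24, 0.971, -0.001, -0.001]
ft_force: [6.7, 2.3, -13.0]
width: 0.17
grip_force: 49.5
```

```bash
python3 - <<'E'
from h import *
cap('scene','sc1.png');im=cv2.imread('pics/sc1.png');cv2.imwrite('pics/sc1c.png',cv2.resize(im[60:240,130:330],None,fx=3,fy=3,interpolation=cv2.INTER_CUBIC))
s=ctrl.sense(); print({k:np.round(s[k],2) for k in('time','tool_pos','ft_force','width','grip_force')})
E
```

```text
{'time': np.float64(5.98), 'tool_pos': array([512.49, 363.26, 167.09]), 'ft_force': array([  7.15,   2.21, -13.67]), 'width': np.float64(0.17), 'grip_force': np.float64(49.47)}
```

View pics/sc1c.png

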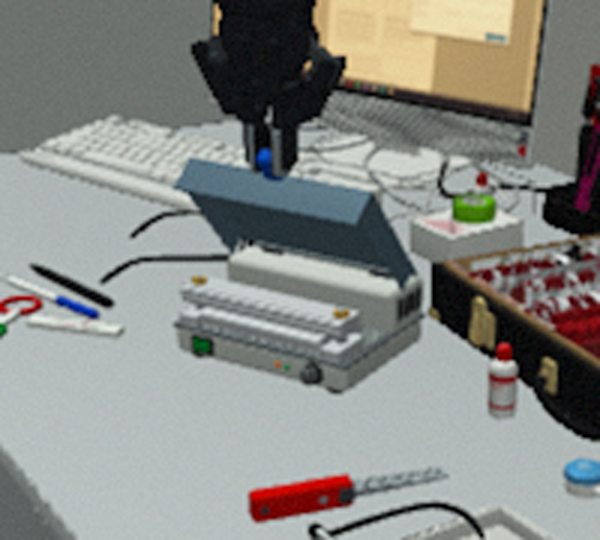

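The scene crop shows the hood standing around 50°, held by the tab at (265,160), with the jaws exposed. It needs another 8° or so.

Call:
servo_tool([
  [[0,-0.09,0,-0.08,0],[0,-0.09,0,-0.07,0],[0,-0.09,0,-0.06,0],[0,0,0,0,0],[0,0,0,0,0]],
])

```text
time: 6.6
tool_pos: [525.8, 370.2, 178.2]
orientation: [-0.24, 0.971, -0.001, -0.002]
ft_force: [6.7, 2.5, -19.6]
width: 0.175
grip_force: 49.2
```

Call:
servo_tool([
  [[0.15,0,0,0,0],[0.3,0,0,0,0],[0.5,0,0,0,0],[0.7,0,0,0,0],[0.7,0,0,0,0]],
])

```text
time: 7.22
tool_pos: [526.4, 371.2, 182.6]
orientation: [-0.24, 0.971, 0.0, 0.001]
ft_force: [0.3, -0.8, -0.4]
width: 0.698
grip_force: 0.0
```

Call:
servo_tool([
  [[0.7,0,0,-0.5,0],[0.7,0,0,-0.6,0],[0.7,0,0,0,0]],
])

```text
time: 7.6
tool_pos: [527.9, 372.2, 251.6]
orientation: [-0.24, 0.971, 0.001, 0.003]
ft_force: [-0.2, 0.1, 0.0]
width: 0.7
grip_force: 0.0
```

```bash
python3 - <<'E'
from h import *
C={n:ctrl.calibration(n) for n in('top','scene')}
P={}
for n,r in(('top',(150,230,140,215)),('scene',(180,240,70,160))):
    im=cap(n,n+'2.png')[:,:,::-1]; h=cv2.cvtColor(np.ascontiguousarray(im),cv2.COLOR_BGR2HSV)
    m=cv2.inRange(h,(105,150,50),(125,255,255)); k=np.zeros_like(m);x0,x1,y0,y1=r;k[y0:y1,x0:x1]=m[y0:y1,x0:x1]
    ys,xs=np.nonzero(k); print(n,len(xs),xs.min(),xs.max(),ys.min(),ys.max()); P[n]=(xs.mean(),ys.mean())
o1,d1=ray(C['top'],P['top']);o2,d2=ray(C['scene'],P['scene'])
s=np.linalg.lstsq(np.c_[d1,-d2],o2-o1,rcond=None)[0]; a,b=o1+s[0]*d1,o2+s[1]*d2
print(P,(a+b)/2,np.linalg.norm(a-b))
H=np.array([587.4,402.1]);t=(a+b)/2;f=np.linalg.norm(H-t[:2]);print('angle',np.degrees(np.arctan2(t[2]-69,f)),np.hypot(f,t[2]-69))
im=cv2.imread('pics/scene2.png');cv2.imwrite('pics/sc2c.png',cv2.resize(im[60:240,130:330],None,fx=3,fy=3,interpolation=cv2.INTER_CUBIC))
# gauge from top image
im=cv2.imread('pics/top2.png');h=cv2.cvtColor(im,cv2.COLOR_BGR2HSV);m=cv2.inRange(h,(0,150,80),(8,255,255))|cv2.inRange(h,(172,150,80),(180,255,255));k=0*m;k[175:240,245:280]=m[175:240,245:280]
ys,xs=np.nonzero(k);print('handle',onplane(C['top'],(xs.mean(),ys.mean()),18))
go([414,141,160],79)
E
```

```text
Traceback (most recent call last):
ValueError: zero-size array to reduction operation minimum which has no identity
```

Call:
servo_tool([
  [[0.7,0,0,0,1],[0.7,0,0,0,1],[0.7,0,0,0,1],[0.7,0,0,0,1],[0.7,0,0,0,1]],
])

```text
time: 8.28
tool_pos: [525.6, 370.5, 246.1]
orientation: [-0.023, 1.0, -0.001, -0.001]
ft_force: [-0.6, -0.4, 0.1]
width: 0.702
grip_force: 0.0
```

Call:
servo_tool([
  [[0.7,0,0,0,1],[0.7,0,0,0,1],[0.7,0,0,0,0.8],[0.7,0,-0.5,0,0],[0.7,0.2,-0.7,0,0]],
])

```text
time: 8.9
tool_pos: [500.3, 302.2, 245.7]
orientation: [0.097, 0.995, -0.001, -0.001]
ft_force: [0.3, -0.3, 0.8]
width: 0.705
grip_force: 0.0
```

Call:
servo_tool([
  [[0.7,0.3,-0.7,0,0],[0.7,0.3,-0.7,0.3,0],[0.7,0.3,-0.7,0.4,0],[0.7,0.2,-0.3,0.4,0],[0.7,0,0,0,0]],
])

```text
time: 9.52
tool_pos: [404.3, 172.2, 179.4]
orientation: [0.098, 0.995, -0.002, -0.003]
ft_force: [0.7, 0.4, 0.3]
width: 0.701
grip_force: 0.0
```

```bash
cat > m.py <<'E'
from h import *
C={n:ctrl.calibration(n) for n in('top','scene')}
P={}
for n,r in(('top',(150,230,140,215)),('scene',(180,240,70,160))):
    im=cap(n,n+'2.png')[:,:,::-1]; h=cv2.cvtColor(np.ascontiguousarray(im),cv2.COLOR_BGR2HSV)
    m=cv2.inRange(h,(105,150,50),(125,255,255)); k=np.zeros_like(m);x0,x1,y0,y1=r;k[y0:y1,x0:x1]=m[y0:y1,x0:x1]
    ys,xs=np.nonzero(k); print(n,len(xs)); P[n]=(xs.mean(),ys.mean())
im=cv2.imread('pics/scene2.png');cv2.imwrite('pics/sc2c.png',cv2.resize(im[60:240,130:330],None,fx=3,fy=3,interpolation=cv2.INTER_CUBIC))
o1,d1=ray(C['top'],P['top']);o2,d2=ray(C['scene'],P['scene'])
s=np.linalg.lstsq(np.c_[d1,-d2],o2-o1,rcond=None)[0]; a,b=o1+s[0]*d1,o2+s[1]*d2
print(P,(a+b)/2,np.linalg.norm(a-b))
H=np.array([587.4,402.1]);t=(a+b)/2;f=np.linalg.norm(H-t[:2]);print('angle',np.degrees(np.arctan2(t[2]-69,f)),np.hypot(f,t[2]-69))
E
python3 m.py; python3 - <<'E'
from h import *
s=ctrl.sense(); print(s['time'],s['tool_pos'],s['joint_vel'].round(3)); M=ang();c=wcal(M,s['tool_pos'])
im=cv2.cvtColor(cap('wrist','w5.png'),cv2.COLOR_RGB2HSV)
m=cv2.inRange(im,(0,150,60),(8,255,255))|cv2.inRange(im,(172,150,60),(180,255,255))
n,l,st,ce=cv2.connectedComponentsWithStats(m)
for i in range(1,n):
    if st[i,4]>300:
        b=cv2.boxPoints(cv2.minAreaRect(cv2.findContours((l==i).astype(np.uint8),0,1)[0][0]))
        print(st[i].tolist(),ce[i].round(1),b.round().tolist()); W=np.array([onplane(c,q,20) for q in b]).round(1); print(W[:,:2].tolist(),onplane(c,ce[i],20))
go([414,141,160],79)
E
```

```text
top 53
scene 0
 ** On entry to DLASCL parameter number  4 had an illegal value
 ** On entry to DLASCL parameter number  4 had an illegal value
 ** On entry to DLASCL parameter number  4 had an illegal value
 ** On entry to DLASCL parameter number  4 had an illegal value
 ** On entry to DLASCL parameter number  5 had an illegal value
 ** On entry to DLASCL parameter number  4 had an illegal value
9.625 [408.60258256 174.7349587  181.91805007] [ 0.008  0.006  0.05   0.001 -0.001 -0.   ]
[226, 152, 12, 57, 643] [231.8 179.6] [[226.0, 152.0], [237.0, 152.0], [237.0, 208.0], [226.0, 208.0]]
[[375.6, 145.5], [378.1, 158.0], [446.2, 142.9], [443.6, 129.5]] [409.27896801 144.72899927  20.        ]
tcp [409.5 175.3 182.4] tooly deg 78.85 tilt [ 0.002   0.0011 -1.    ]
shift now units [-0.184 -0.546  0.374]
roll units -0.031 shift after [-0.183 -0.547  0.374]m.py:7: RuntimeWarning: Mean of empty slice.
  ys,xs=np.nonzero(k); print(n,len(xs)); P[n]=(xs.mean(),ys.mean())
  ret = ret.dtype.type(ret / rcount)
Traceback (most recent call last):
  File "m.py", line 10, in <module>
    s=np.linalg.lstsq(np.c_[d1,-d2],o2-o1,rcond=None)[0]; a,b=o1+s[0]*d1,o2+s[1]*d2
      ~~~~~~~~~~~~~~~^^^^^^^^^^^^^^^^^^^^^^^^^^^^^^^^
numpy.linalg.LinAlgError: SVD did not converge in Linear Least Squares
```

View pics/w5.png

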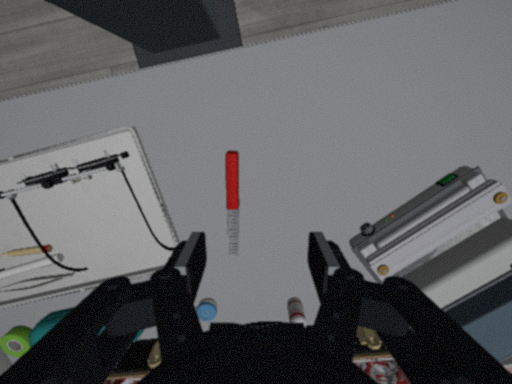

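The gauge stands upright in the wrist view, with the handle centred at (231,180). The jaws with their brass screws are at (383,270) and (500,197). Closer look before the grasp.

Call:
servo_tool([
  [[0.6,-0.1,-0.27,0.4,0],[0.6,-0.05,-0.27,0.4,0],[0.6,0,0,0.4,0],[0.6,0,0,0,0],[0.6,0,0,0,0]],
])

```text
time: 10.3
tool_pos: [412.1, 141.7, 110.8]
orientation: [0.097, 0.995, 0.001, 0.001]
ft_force: [0.3, 0.1, -0.5]
width: 0.6
grip_force: 0.0
```

```bash
cat > g.py <<'E'
from h import *
s=ctrl.sense(); print(s['time'],s['tool_pos'],s['joint_vel'].round(3)); M=ang();c=wcal(M,s['tool_pos'])
im=cv2.cvtColor(cap('wrist','w6.png'),cv2.COLOR_RGB2HSV)
m=cv2.inRange(im,(0,150,60),(8,255,255))|cv2.inRange(im,(172,150,60),(180,255,255))
n,l,st,ce=cv2.connectedComponentsWithStats(m)
i=1+np.argmax([st[j,4]*(100<ce[j][0]<400) for j in range(1,n)])
r=cv2.minAreaRect(cv2.findContours((l==i).astype(np.uint8),0,1)[0][0]); b=cv2.boxPoints(r)
print(st[i].tolist(),r); W=np.array([onplane(c,q,20) for q in b]).round(1); print(W[:,:2].tolist(),W.mean(0))
e=W[1]-W[0],W[2]-W[1]; e=max(e,key=np.linalg.norm); print('yaw',np.degrees(np.arctan2(e[1],e[0])),[np.linalg.norm(v) for v in(W[1]-W[0],W[2]-W[1])])
go([413,142.5,2],79)
E
python3 g.py; python3 m.py 2>&1 | grep -v DLA | tail -4
```

```text
10.3 [412.14262554 141.68761051 110.78512336] [ 0.    -0.013  0.001 -0.002 -0.001 -0.001]
[251, 154, 16, 73, 1004] ((258.2612609863281, 190.00595092773438), (14.064549446105957, 72.25407409667969), 1.3019527196884155)
[[443.8, 129.7], [374.7, 145.3], [377.4, 157.5], [446.8, 143.0]] [410.675 143.875  20.   ]
yaw 167.27818932321597 [np.float64(70.8390429071427), np.float64(12.495199078045921)]
tcp [412.2 141.7 110.9] tooly deg 78.87 tilt [ 2.5e-03  9.0e-04 -1.0e+00]
shift now units [-0.007  0.014  1.816]
roll units -0.027 shift after [-0.007  0.014  1.816]
                                             ^^^^^^^^^^^^^^^^^^^^
    raise LinAlgError("SVD did not converge in Linear Least Squares")
numpy.linalg.LinAlgError: SVD did not converge in Linear Least Squares
```

View pics/sc2c.png

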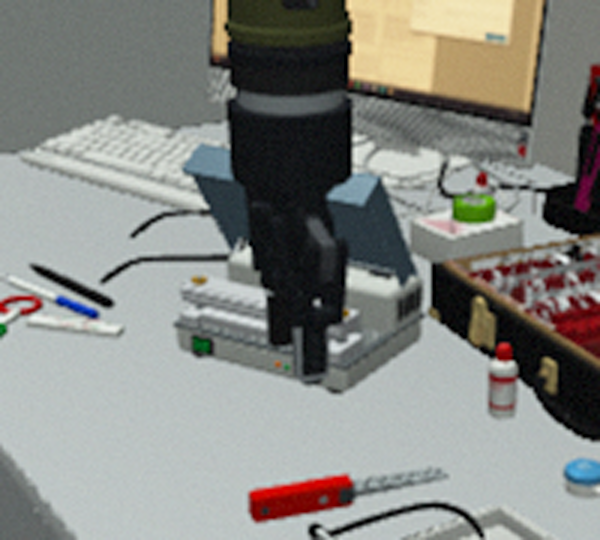

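The hood stands steady behind the arm and the gauge is still in place. Descend and grasp it.

Call:
servo_tool([
  [[0.6,0,0.02,0.4,0.2],[0.6,0,0,0.5,0],[0.6,0,0,0.5,0],[0.6,0,0,0.38,0],[0.6,0,0,0,0]],
])

```text
time: 11.08
tool_pos: [409.8, 141.7, 2.2]
orientation: [0.106, 0.994, -0.001, -0.001]
ft_force: [0.4, 0.2, 0.1]
width: 0.6
grip_force: 0.0
```

Call:
servo_tool([
  [[0.4,0,0,0,0],[0.2,0,0,0,0],[0.0,0,0,0,0],[0.0,0,0,0,0],[0,0,0,0,0]],
], squeeze=70)

```text
time: 11.7
tool_pos: [412.0, 142.4, 4.2]
orientation: [0.106, 0.994, 0.001, 0.001]
ft_force: [-1.1, -0.4, 5.3]
width: 0.156
grip_force: 68.6
```

Call:
servo_tool([
  [[0,0,0,-0.3,0],[0,0,0,-0.4,0],[0,0,0,-0.4,0],[0,0,0,0,0],[0,0,0,0,0]],
])

```text
time: 12.32
tool_pos: [410.3, 141.7, 68.5]
orientation: [0.106, 0.994, -0.0, -0.0]
ft_force: [0.1, -0.5, -0.5]
width: 0.155
grip_force: 68.6
```

```bash
python3 g.py
```

```text
12.325 [410.31725652 141.74471135  68.5161891 ] [-0.001  0.014 -0.014  0.002 -0.002  0.   ]
[243, 187, 28, 121, 3025] ((256.5, 247.0), (120.0, 27.0), 90.0)
[[388.9, 136.0], [393.2, 156.1], [502.8, 134.1], [497.7, 110.7]] [445.65  134.225  20.   ]
yaw -11.350140031990602 [np.float64(20.554804791094462), np.float64(111.78622455383314)]
tcp [409.9 141.6  68.1] tooly deg 77.82 tilt [-1.4e-03 -5.0e-04 -1.0e+00]
shift now units [-0.049  0.027  1.102]
roll units -0.235 shift after [-0.049  0.026  1.102]
```

View pics/w6.png

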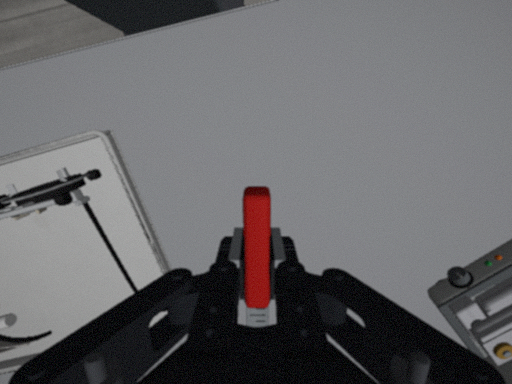

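The gauge is held squarely at the middle of its handle (256,247), with its blade pointing to the desk's far side. Next: the sealer's heading and centre line from the brass screws, using the top and wrist images.

```bash
python3 - <<'E'
from h import *
c=ctrl.calibration('top'); im=cap('top','top3.png'); h=cv2.cvtColor(im,cv2.COLOR_RGB2HSV)
def br(h,r):
    m=cv2.inRange(h,(12,90,80),(30,255,255)); k=0*m; x0,x1,y0,y1=r; k[y0:y1,x0:x1]=m[y0:y1,x0:x1]
    n,l,s,ce=cv2.connectedComponentsWithStats(k); return [(ce[i].round(1).tolist(),int(s[i,4])) for i in range(1,n) if s[i,4]>2]
print('top',br(h,(130,225,130,215)))
w=cv2.cvtColor(cv2.imread('pics/w5.png'),cv2.COLOR_BGR2HSV); print('w5',br(w,(340,512,170,300)))
m=cv2.inRange(h,(105,150,50),(125,255,255));m[:140]=0;m[215:]=0;m[:,:150]=0;m[:,230:]=0;ys,xs=np.nonzero(m);print('tab',len(xs),xs.mean(),ys.mean())
hd=cv2.inRange(h,(95,45,30),(115,140,220)); k=0*hd;k[125:215,125:225]=hd[125:215,125:225]
n,l,st,ce=cv2.connectedComponentsWithStats(k);i=1+np.argmax(st[1:,4]);print('hood',cv2.boxPoints(cv2.minAreaRect(max(cv2.findContours((l==i).astype(np.uint8),0,1)[0],key=cv2.contourArea))).round(1).tolist())
# handle in hand
M=ang();p=ctrl.sense()['tool_pos'];cw=wcal(M,p)
ends=[onplane(cw,(256.5,v),p[2]-4.2+20) for v in(187,307)]
print('handle ends in tool x',[ (M.T@(e-p)).round(1) for e in ends])
E
```

```text
top [([210.8, 131.0], 4), ([150.5, 170.2], 36), ([204.8, 173.1], 14), ([157.5, 197.1], 14)]
w5 [([500.5, 197.2], 69), ([391.3, 215.7], 3), ([382.4, 269.4], 50)]
tab 52 168.1153846153846 170.84615384615384
hood [[128.8000030517578, 171.60000610351562], [194.39999389648438, 138.8000030517578], [206.39999389648438, 162.8000030517578], [140.8000030517578, 195.60000610351562]]
handle ends in tool x [array([ 39.8,   0.2, -15.7]), array([-34.4,   0.1, -15.9])]
```

```bash
python3 - <<'E'
from h import *
from scipy.optimize import brentq
c=ctrl.calibration('top')
M=ang(); w=wcal(M,[408.6,174.73,181.92])
def tri(a,b):
    o1,d1=ray(c,a);o2,d2=ray(w,b); s=np.linalg.lstsq(np.c_[d1,-d2],o2-o1,rcond=None)[0]; p,q=o1+s[0]*d1,o2+s[1]*d2
    return (p+q)/2,np.linalg.norm(p-q)
for a,b in(((204.8,173.1),(382.4,269.4)),((157.5,197.1),(500.5,197.2))): print(tri(a,b))
for z in(60,65,70):
    r,l=onplane(c,(204.8,173.1),z),onplane(c,(157.5,197.1),z); d=l-r
    print(z,r[:2],l[:2],'mid',((r+l)/2)[:2],'yaw',np.degrees(np.arctan2(d[1],d[0]))-90,np.linalg.norm(d))
H=np.array([587.4,402.1,69]);u=np.array([.8886,.4586,0])
f=lambda z:(lambda v:np.hypot(v@u,v[2])-134)(onplane(c,(168.1,170.85),z)-H)
print([f(z) for z in(140,160,180,200,220)])
for z in(170,185,190): v=onplane(c,(168.1,170.85),z)-H; print(z,v,np.degrees(np.arctan2(v[2],-v@u)))
E
```

```text
(array([536.06967593, 294.38821186,  65.80313113]), np.float64(0.8606496793682352))
(array([471.931309  , 417.5707938 ,  68.93323486]), np.float64(1.25644975302266))
60 [536.70066135 295.47704043] [472.16020307 419.9463743 ] mid [504.43043221 357.71170737] yaw 27.407866996484458 140.20729591802098
65 [536.01637141 294.88262458] [471.74861439 418.82604114] mid [503.8824929  356.85433286] yaw 27.407866996484515 139.614881366007
70 [535.33208147 294.28820873] [471.33702572 417.70570797] mid [503.33455359 355.99695835] yaw 27.407866996484458 139.022466813993
[np.float64(-40.178920516420845), np.float64(-21.76173887181959), np.float64(-2.7344626018593203), np.float64(16.671951927023343), np.float64(36.327961968395954)]
170 [-60.53995964 -30.72038694 101.        ] 56.094140463558055
185 [-62.66569109 -33.74711529 116.        ] 58.4726211235291
190 [-63.37426824 -34.75602473 121.        ] 59.1570430417834
```

Call:
servo_tool([
  [[0,0,0,0,-1],[0,0,0,0,-1],[0,0,0,0,-1],[0,0,0,0,-1],[0,0,0,0,-1]],
])

```text
time: 13.05
tool_pos: [409.8, 141.6, 67.8]
orientation: [-0.113, 0.994, -0.0, -0.001]
ft_force: [1.2, 0.3, -1.9]
width: 0.155
grip_force: 68.5
```

Call:
servo_tool([
  [[0,0,0,0,-1],[0,0,0,0,-1],[0,0,0,0,-0.9],[0,0,0,0,0],[0,0,0,0,0]],
])

```text
time: 13.68
tool_pos: [410.3, 141.7, 68.3]
orientation: [-0.236, 0.972, -0.0, -0.001]
ft_force: [-0.3, -0.1, -1.5]
width: 0.154
grip_force: 68.5
```

```bash
python3 - <<'E'
from h import *
go([368,287.5,70],117.4); print(ctrl.sense()['ft_force'])
E
```

```text
tcp [410.3 141.7  68.3] tooly deg 117.26 tilt [-1.1e-03 -4.0e-04 -1.0e+00]
shift now units [-0.487  2.482 -0.028]
roll units -0.028 shift after [-0.493  2.481 -0.028]
[-0.28434828 -0.09347081 -1.52300908]
```

Call:
servo_tool([
  [[0,0,0.5,0,0],[0,0,0.5,0,0],[0,0,0.5,0,0],[0,0,0.5,0,0],[0,0,0.48,0,0]],
])

```text
time: 14.3
tool_pos: [341.8, 274.9, 68.7]
orientation: [-0.236, 0.972, -0.0, -0.0]
ft_force: [0.1, -0.7, -1.7]
width: 0.157
grip_force: 68.6
```

Call:
servo_tool([
  [[0,-0.2,0,0.2,0],[0,-0.1,0,0.23,0],[0,-0.05,0,0,0],[0,0,0,0,0],[0,0,0,0,0]],
])

```text
time: 14.92
tool_pos: [361.2, 283.3, 43.2]
orientation: [-0.236, 0.972, -0.0, -0.0]
ft_force: [-0.0, -0.7, -1.9]
width: 0.154
grip_force: 68.8
```

```bash
cat > t.py <<'E'
from h import *
go([368,287.5,42.2],117.4); s=ctrl.sense(); p=s['tool_pos']; u=np.array([.8878,.4602,0]);v=np.array([-.4602,.8878,0])
print(s['time'],'F',s['ft_force'].round(1),'along',(s['ft_force']@u).round(2),'tip past lip',p@u+103.3-602,'y',p@v-86)
E
python3 t.py; python3 - <<'E'
from h import *
# tip in scene & top: handle red blob triangulation, and handle in wrist
p=ctrl.sense()['tool_pos'];M=ang()
for n,r in(('top',(150,260,180,270)),('scene',(80,260,120,300))):
    c=ctrl.calibration(n);h=cv2.cvtColor(cap(n,n+'4.png'),cv2.COLOR_RGB2HSV)
    m=cv2.inRange(h,(0,150,60),(8,255,255))|cv2.inRange(h,(172,150,60),(180,255,255))
    o=p+M@[1.7,0,0]; o[2]=p[2]-4.2
    N,l,s,ce=cv2.connectedComponentsWithStats(m)
    print(n,'pred mid',proj(c,o+[0,0,10]),'tip',proj(c,o+M@[-105,0,0]+[0,0,10]),[(s[i].tolist(),ce[i].round(1).tolist()) for i in range(1,N) if s[i,4]>20 and np.linalg.norm(ce[i]-proj(c,o))<40])
E
```

```text
tcp [361.2 283.3  43.2] tooly deg 117.27 tilt [-1.e-04 -1.e-04 -1.e+00]
shift now units [-0.133  0.01   0.017]
roll units -0.026 shift after [-0.133  0.01   0.017]
14.925 F [-0.  -0.7 -1.9] along -0.34 tip past lip -47.67253056712673 y -0.7201943070255084
top pred mid [209.08275223 240.1197564 ] tip [191.60434683 204.73965953] []
scene pred mid [176.20024739 189.4889139 ] tip [204.87388083 172.9116701 ] [([166, 184, 13, 15, 119], [171.5, 191.9])]
```

Call:
servo_tool([
  [[0,-0.2,0,0.017,0],[0,-0.2,0.01,0,0],[0,-0.2,0,0,0],[0,-0.1,0,0,0],[0,0,0,0,0]],
])

```text
time: 15.65
tool_pos: [398.6, 303.8, 41.9]
orientation: [-0.236, 0.972, 0.0, 0.0]
ft_force: [-0.6, -0.4, -1.9]
width: 0.15
grip_force: 68.8
```

Call:
servo_tool([
  [[0,-0.1,0,0,0],[0,-0.1,0,0,0],[0,-0.1,0,0,0],[0,-0.05,0,0,0],[0,0,0,0,0]],
])

```text
time: 16.27
tool_pos: [417.1, 313.4, 42.1]
orientation: [-0.236, 0.972, 0.0, 0.0]
ft_force: [-0.1, -0.2, -1.0]
width: 0.153
grip_force: 68.8
```

```bash
python3 t.py
```

```text
tcp [417.1 313.4  42.1] tooly deg 117.31 tilt [ 3.e-04  2.e-04 -1.e+00]
shift now units [ 0.925 -0.007 -0.002]
roll units -0.017 shift after [ 0.925 -0.006 -0.002]
16.275 F [-0.1 -0.2 -1. ] along -0.19 tip past lip 15.812594964215691 y 0.2444909930472079
```

Call:
servo_tool([
  [[0,-0.05,0,0,0],[0,-0.05,0,0,0],[0,0,0,0,0]],
])

```text
time: 16.65
tool_pos: [422.5, 316.2, 42.2]
orientation: [-0.236, 0.972, 0.0, 0.0]
ft_force: [0.7, 0.4, -0.4]
width: 0.156
grip_force: 68.9
```

Call:
servo_tool([
  [[0,-0.04,0,0,0],[0,-0.03,0,0,0],[0,0,0,0,0]],
])

```text
time: 17.02
tool_pos: [425.9, 317.9, 42.1]
orientation: [-0.236, 0.972, 0.0, 0.0]
ft_force: [-1.5, -0.5, 0.9]
width: 0.155
grip_force: 69.0
```

Call:
servo_tool([
  [[0,-0.03,0,0,0],[0,0,0,0,0],[0,0,0,0,0]],
])

```text
time: 17.4
tool_pos: [426.7, 318.3, 41.9]
orientation: [-0.236, 0.972, -0.0, -0.001]
ft_force: [-3.9, -2.4, 2.2]
width: 0.159
grip_force: 69.2
```

Call:
servo_tool([
  [[0,-0.03,0,0,0],[0,0,0,0,0],[0,0,0,0,0]],
])

```text
time: 17.77
tool_pos: [427.5, 318.6, 41.8]
orientation: [-0.236, 0.972, -0.0, -0.001]
ft_force: [-5.2, -2.3, 4.6]
width: 0.155
grip_force: 69.5
```

Call:
servo_tool([
  [[0,0,0,-0.01,0],[0,0,0,0,0],[0,0,0,0,0]],
])

```text
time: 18.15
tool_pos: [427.5, 318.6, 42.1]
orientation: [-0.236, 0.972, -0.0, -0.002]
ft_force: [-5.3, -1.9, 3.0]
width: 0.156
grip_force: 69.2
```

Call:
servo_tool([
  [[0,0,0,-0.01,0],[0,0,0,0,0],[0,0,0,0,0]],
])

```text
time: 18.52
tool_pos: [427.5, 318.6, 42.5]
orientation: [-0.236, 0.972, -0.0, -0.002]
ft_force: [-3.6, -2.5, 0.1]
width: 0.155
grip_force: 69.0
```

```bash
python3 t.py
```

```text
tcp [427.5 318.6  42.5] tooly deg 117.33 tilt [-0.0029 -0.0016 -1.    ]
shift now units [ 1.12  -0.005  0.009]
roll units -0.015 shift after [ 1.12  -0.004  0.009]
18.525 F [-3.6 -2.5  0.1] along -4.39 tip past lip 27.503152506506012 y 0.1186841366641147
```

Call:
servo_tool([
  [[0,0,0,-0.01,0],[0,-0.02,0,0,0],[0,0,0,0,0],[0,0,0,0,0]],
])

```text
time: 19.02
tool_pos: [427.6, 318.6, 42.8]
orientation: [-0.236, 0.972, -0.001, -0.003]
ft_force: [-7.2, -1.9, -0.4]
width: 0.156
grip_force: 68.8
```

Call:
servo_tool([
  [[0,-0.02,0,0,0],[0,0,0,0,0],[0,0,0,0,0],[0,0,0,0,0]],
])

```text
time: 19.52
tool_pos: [427.9, 318.7, 42.7]
orientation: [-0.236, 0.972, -0.001, -0.003]
ft_force: [-7.7, -3.7, 1.2]
width: 0.152
grip_force: 69.0
```

```bash
python3 t.py
```

```text
tcp [427.9 318.7  42.7] tooly deg 117.34 tilt [-0.0061 -0.0033 -1.    ]
shift now units [ 1.126 -0.004  0.016]
roll units -0.012 shift after [ 1.126 -0.003  0.016]
19.525 F [-7.7 -3.7  1.2] along -8.54 tip past lip 27.887956339119455 y 0.050154605553302645
```

Call:
servo_tool([
  [[0,0,0,-0.008,0],[0,0,0,0,0],[0,0,0,0,0],[0,0,0,0,0],[0,0,0,0,0]],
])

```text
time: 20.15
tool_pos: [427.9, 318.7, 43.0]
orientation: [-0.236, 0.972, -0.001, -0.003]
ft_force: [-7.6, -3.1, -1.2]
width: 0.16
grip_force: 68.9
```

```bash
python3 t.py; python3 - <<'E'
from h import *
M=ang();p=ctrl.sense()['tool_pos'];cw=wcal(M,p)
h=cv2.cvtColor(cap('wrist','w7.png'),cv2.COLOR_RGB2HSV)
m=cv2.inRange(h,(0,150,60),(8,255,255))|cv2.inRange(h,(172,150,60),(180,255,255))
n,l,st,ce=cv2.connectedComponentsWithStats(m)
i=1+np.argmax([st[j,4]*(200<ce[j][0]<300) for j in range(1,n)]);print(st[i].tolist(),cv2.minAreaRect(cv2.findContours((l==i).astype(np.uint8),0,1)[0][0]))
c=ctrl.calibration('top');h=cv2.cvtColor(cap('top','top5.png'),cv2.COLOR_RGB2HSV)
m=cv2.inRange(h,(105,150,50),(125,255,255));m[:140]=0;m[215:]=0;m[:,:150]=0;m[:,230:]=0;ys,xs=np.nonzero(m);print('tab',len(xs),xs.mean(),ys.mean())
s=ctrl.sense();print(s['time'],s['ft_force'],s['ft_torque'],s['grip_force'])
E
```

```text
tcp [427.9 318.7  43. ] tooly deg 117.34 tilt [-0.0062 -0.0035 -1.    ]
shift now units [ 1.125 -0.003  0.021]
roll units -0.012 shift after [ 1.125 -0.002  0.021]
20.15 F [-7.6 -3.1 -1.2] along -8.19 tip past lip 27.84310877142775 y 0.02548959162203346
[243, 187, 28, 121, 2982] ((256.5, 247.0), (120.0, 27.0), 90.0)
tab 2 169.5 167.0
20.25 [-7.85405756 -2.52228617 -1.62899549] [-0.68242793  1.53313512  0.02817106] 68.85918617248535
```

```bash
python3 -c "
from cell import ctrl
print(ctrl.hand_in())"
```

```text
the job is handed in; nothing more can be done
None
```

I raised the hood to about 58° and left it standing. The gauge is held level and square between the jaws, its tip about 28 mm past their lips, with an 8 N push and near-zero net vertical load; I've handed the job in but got no verdict back.

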